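# Set the missing push rivet of a tool rail

### The arm

A 6-joint arm with a two-finger parallel gripper is mounted at the origin on the work surface. World frame = base frame: x ahead of the robot, y to its left, z up, the work surface at z = 0. Lengths are in m, angles in rad, forces in N, time in s.
With the tool pointing down it reaches from about 0.4 to 0.925 m from the base axis. Payload 12.5 kg.
Tool frame: the origin (TCP) lies where the fingers leave the gripper's body, on its centre line; the fingertips stand 78 mm ahead of it and the grasp point (between the pads) lies 59 mm ahead of it; z points along the fingers, y is the direction in which the jaws open and shut (so a half turn about z gives the same grasp; the last joint's range is limited). The gripper opens to 95 mm and grips with 3 to 60 N. Pads are 20 mm wide; open, the fingers measure 119 mm over their backs; the gripper's body (75 mm by 180 mm) begins 59 mm behind the grasp point.
Start: joints at [1.038, 0.491, 1.559, -0, 1.092, -0.106], TCP at [0.259, 0.569, 0.292] pointing down, gripper open.
Joint ranges: [-3.1, 3.1], [-0.84, 2.19], [0.05, 2.79], [-1.13, 4.28], [0.06, 2.93], [-2.69, 2.69]. Speed limits (rad/s): [2.22, 2.22, 2.79, 3.14, 3.14, 3.14].

### API

Orientations are given as a unit quaternion [w, x, y, z].
In Python, from rig import manip gives the robot as it stands.
- The arm moves only by the shell command python3 -m creep 'ROWS' [FORCE]. ROWS is text: rows parted by semicolons, each of 7 numbers parted by spaces: the shift along the tool's x, y, z in m, then the turn, a rotation vector about the tool's x, y, z in rad, then the opening, from 0 (shut) to 1 (fully open). A call has 1 to 10 rows; each row is the pose to reach, as a shift and turn from the pose commanded when the call began, along the tool's axes at that moment; what a row does not reach only later rows make up. A row lasts 1/12 s, in which the tool goes at most 41.7 mm and 7.16 degrees, less where a joint would pass 70% of its speed; a pose out of reach is approached as far as the arm can. A call with a gripper value outside its range is refused whole. The fingers move at their own pace and stop on an object; FORCE is the grip in N (left out, the last holds). Time passes only in rows, so rows that repeat a pose let the fingers close. It gives the time, the measured TCP pose, the force and the opening at its end, in the units of the state.
- manip.state(): the state, without advancing time (a new reading comes with each control period).
- manip.grab_frame(name): name is "scene" or "top" or "wrist"; returns the picture (420x560x3 uint8, red, green, blue); there is no depth.
- manip.camera_model(name): a dict with "camera_matrix" (3x3 intrinsics, pixels), "R" (3x3) and "t" (3): a world point X has camera coordinates R X + t. Camera axes: x right, y down, z forward; pixel columns grow to the right and rows downward; lengths in m; the calibration is good to about 2 mm. A picture is of the moment at which its call begins: read the wrist's pose just before it. camera_model takes no time and is no camera call; for the wrist camera it gives the pose at the moment of the call.
- manip.close_job(): hands the job in, once; it reports no verdict.
The state is a dict: "time_s": time; "q": joint angles; "joint_velocities": joint speeds; "joint_efforts": joint torques, N m; "tool_pos": TCP position; "tcp_rot": TCP orientation; "ft_force": force on the tool from outside, world axes, zero at the start; "wrist_torque": the same for the moment, N m; "width": opening from 0.0 (shut) to 1.0 (fully open).
Only numpy, scipy, OpenCV 4.12 (cv2) and the standard library are available. Lean on these libraries where they do the work, as an engineer would, in place of code of your own. Each camera call takes 0.05 s, during which the arm holds its last target. There are 200 camera calls.

### The job

The steel tool rail on the sprung pegboard panel lacks the push rivet at one end. Take the small-headed rivet from the wooden holder, seat it in the rail's empty hole until its head lies on the rail with the pin still up, then push the pin in flush to lock it. Press gently: the pin needs about 12 N, and pressing with more than 19 N cracks the rivet or the panel; leave the wide-headed rivet, tape, tub and screwdriver alone.

Things in the scene. Friction and masses are not known exactly. Their poses are not given: they have to be found in the camera images.
- cap (a point): Centre of the top of the black mushroom pin of the small-headed push rivet; this point moves with the pin. Its z axis is the rivet's axis, up. Pin cap: 12 mm diameter, 5 mm thick; it stands with its top 9 mm above the rivet's flange at the start (so a 4 mm gap under the cap, with an 8 mm stem). Whole rivet about 32 g.
- flange (a point): Centre of the underside of the small rivet's round flange (22 mm diameter, 5 mm thick, z axis up along the rivet). From here the shank goes 22 mm down: 10 mm diameter, tapering over its last 10 mm to 5 mm at the tip. In the holder this underside rests on the holder's top; the holes there are 14 mm wide.
- pin (a joint): How far the pin is pushed in: 0 m = up (top 9 mm above the flange top), 0.009 m = its stop, flush with the flange top. It grips by friction: it slides at about 12 N along the rivet and stays where it is left. Less than that (keep below 8 N) does not move it, so the rivet can be held by the cap, or by the flange.
- board: The pegboard panel that carries the rail, 200 x 280 x 8 mm, origin at the centre of its underside, 50 mm above the bench. It lies on springy rubber feet: when pressed it sinks straight down, the more the harder it is pressed; how soon and how far differs from start to start (from hardly at all to 15 mm at 19 N). It comes back up when let go.
- rivet: The small-headed rivet as a whole; origin and axes as flange.
- hole (a point): Centre of the mouth of the empty hole at one end of the steel tool rail, on the rail's upper face, 62 mm above the bench; z up, y along the rail towards its two 40 mm high hooks (nearest 80 mm away) and the already set rivet at the other end. 11.5 mm wide, it goes through the rail (4 mm thick, 36 mm wide) and the panel (8 mm), with 46 mm of free space below.
- holder: Fixed block of light wood, 60 x 120 x 34 mm, origin at the centre of its underside; its two rivet places lie 30 mm either side of the centre along its y axis, one with the small-headed, the other with the wide-headed rivet.
- wide_flange (a point): Centre of the underside of the flange of the wide-headed rivet (flange 30 mm, cap 18 mm), which is too thick for the hole. Bystander, stays in the holder.
- tape: Roll of blue tape lying flat, 90 mm diameter, 24 mm high, origin at the centre of its underside. Bystander.
- tub: White plastic jar, 96 mm diameter, 80 mm high, origin at the centre of its underside. Bystander.
- driver_grip (a point): Middle of the handle of a screwdriver lying on the bench, its x axis along the tool to the tip. Bystander.

How it is judged:
By the outcome, as a careful person would: the job done as asked, in the order asked, and still so for the second after the job is handed in, with the robot touching nothing.
It also fails if it takes over 48 s, if anything falls off the work surface, if the arm or the gripper's body presses on something with over 40 N, if the wrist force passes 120 N, or if a joint passes its speed limit or range.

## Working session

There is one attempt and no reset: what is moved stays moved. The work goes in short steps, Python scripts to look and compute and a shell command to move; the robot and the scene stay as the last step left them, time stands still between calls to the robot, and variables do not carry over. Pictures are saved under pics/ and viewed, on a budget of 10 in all, crops included, one or two more only if the job needs it, and the job is handed in when it is done.

```bash
mkdir -p pics; ls; cat > h.py <<'E'
from rig import manip
import numpy as np, cv2
def snap(n,f):
    im=manip.grab_frame(n); cv2.imwrite(f,im[:,:,::-1]); return im
def ray(cm,u,v,z):
    K=np.array(cm["camera_matrix"]);R=np.array(cm["R"]);t=np.array(cm["t"])
    d=R.T@np.linalg.solve(K,[u,v,1.]);c=-R.T@t
    return c+d*(z-c[2])/d[2]
def proj(cm,X):
    p=np.array(cm["camera_matrix"])@(np.array(cm["R"])@np.array(X)+np.array(cm["t"]));return p[:2]/p[2]
E
python3 - <<'E'
from h import *
s=manip.state();print(s)
a=snap("top","pics/top0.png");b=snap("scene","pics/scene0.png")
for n in("top","scene","wrist"):
    cm=manip.camera_model(n);print(n,cm)
E
```

```text
pics
{'time_s': 0.0, 'q': array([ 1.03839819e+00,  4.91554258e-01,  1.55943989e+00, -3.80854944e-05,
        1.09170199e+00, -1.05576966e-01]), 'joint_velocities': array([ 0.00030558, -0.00075662, -0.00122249, -0.00058623, -0.0020977 ,
       -0.00064419]), 'joint_efforts': array([ 8.36797371e-04, -6.12654090e+01, -2.58189315e+01,  6.92310906e-02,
        4.81397426e-02, -9.55186692e-05]), 'tool_pos': array([0.2586299 , 0.56880689, 0.29166829]), 'tcp_rot': array([-1.56987047e-04,  2.11785718e-01,  9.77315970e-01, -5.29205002e-04]), 'ft_force': array([-0.18798696,  0.82814761,  0.29130953]), 'wrist_torque': array([ 0.03358392, -0.03595996, -0.01169813]), 'width': 1.0034457992569374}
top {'camera_matrix': array([[442.38892584,   0.        , 287.70203673],
       [  0.        , 442.38892584, 207.1178095 ],
       [  0.        ,   0.        ,   1.        ]]), 'R': array([[ 0.06099335, -0.99810559,  0.00806542],
       [-0.97191163, -0.06122894, -0.22724172],
       [ 0.22730507,  0.00602136, -0.97380499]]), 't': array([-0.04560618,  0.55308976,  0.71089055])}
scene {'camera_matrix': array([[533.08777753,   0.        , 285.56453277],
       [  0.        , 533.08777753, 213.67482219],
       [  0.        ,   0.        ,   1.        ]]), 'R': array([[ 0.57256605,  0.81980237,  0.00960187],
       [ 0.59658093, -0.40857326, -0.69076703],
       [-0.56236937,  0.40123804, -0.72301364]]), 't': array([-0.29684504, -0.29140635,  1.35180729])}
wrist {'camera_matrix': array([[375.85153909,   0.        , 279.96034433],
       [  0.        , 375.85153909, 206.52198659],
       [  0.        ,   0.        ,   1.        ]]), 'R': array([[ 4.13737390e-01,  9.10396252e-01, -1.88907083e-04],
       [ 8.69920785e-01, -3.95281766e-01,  2.94940932e-01],
       [ 2.68438448e-01, -1.22192426e-01, -9.55515469e-01]]), 't': array([-0.62482255, -0.03311595,  0.39167102])}
```

View pics/top0.png

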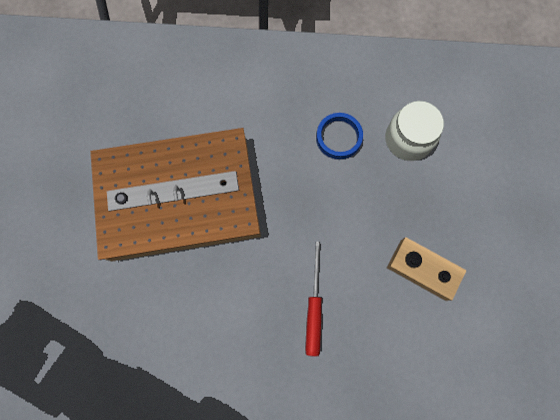

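The top view shows the hole at about (223,183), the set rivet at (121,198), the small rivet at (444,276) and the wide one at (413,259). The driver lies between the holder and the panel.

```bash
python3 - <<'E'
from h import *
cm=manip.camera_model("top")
for n,u,v,z in(("hole",223,182.5,.062),("set",121,198,.067),("small",444.5,276,.046),("wide",413.5,259.5,.048),("tape",340,136,.024),("tub",420,123,.08),("drv",314,328,.02),("drvtip",318,242,.01)):
    p=ray(cm,u,v,z);print(n,p.round(4),np.hypot(*p[:2]).round(3))
s=manip.state();from scipy.spatial.transform import Rotation as R
q=s["tcp_rot"];print(R.from_quat(np.r_[q[1:],q[0]]).as_matrix().round(3))
E
python3 -c "
import cv2
i=cv2.imread('pics/top0.png')
a=cv2.resize(i[140:240,80:270],None,fx=4,fy=4,interpolation=2);b=cv2.resize(i[225:310,380:475],None,fx=4,fy=3,interpolation=2)[:200]
cv2.imwrite('pics/c0.png',cv2.resize(i[225:310,380:475],None,fx=6,fy=6,interpolation=2))"
```

```text
hole [0.5929 0.1062 0.062 ] 0.602
set [0.5521 0.2804 0.067 ] 0.619
small [ 0.4536 -0.2901  0.046 ] 0.538
wide [ 0.4787 -0.2359  0.048 ] 0.534
tape [ 0.7102 -0.1026  0.024 ] 0.718
tub [ 0.7211 -0.2393  0.08  ] 0.76
drv [ 0.352  -0.0699  0.02  ] 0.359
drvtip [ 0.505  -0.0707  0.01  ] 0.51
[[-0.91   0.414 -0.   ]
 [ 0.414  0.91  -0.001]
 [ 0.    -0.001 -1.   ]]
```

View pics/scene0.png

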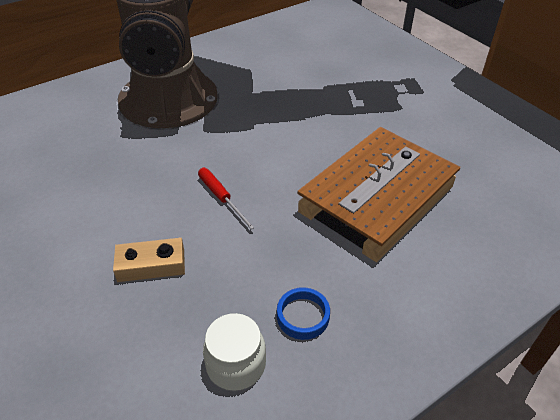

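Measured distance between the two rivet places is 59.8 mm (should be 60), so these estimates are good. I'll go above the small rivet, with the jaws across the holder.

```bash
python3 -m creep '-.37 -.303 0 0 0 .8 1;-.37 -.303 0 0 0 .8 1;-.37 -.303 0 0 0 .8 1;-.37 -.303 0 0 0 .8 1;-.37 -.303 0 0 0 .8 1;-.37 -.303 0 0 0 .8 1;-.37 -.303 0 0 0 .8 1;-.37 -.303 0 0 0 .8 1;-.37 -.303 0 0 0 .8 1;-.37 -.303 0 0 0 .8 1'
cat >> h.py <<'E'
from scipy.spatial.transform import Rotation as Ro
def Rt():
    q=manip.state()["tcp_rot"];return Ro.from_quat(np.r_[q[1:],q[0]])
def go(p,ydir):  # tool-frame shift+turn to TCP p, pointing down, jaws along ydir
    s=manip.state();R=Rt();y=np.r_[ydir,0]/np.linalg.norm(ydir);z=np.array([0,0,-1.])
    T=Ro.from_matrix(np.c_[np.cross(y,z),y,z])
    print("shift",R.inv().apply(np.array(p)-s["tool_pos"]).round(4),"turn",(R.inv()*T).as_rotvec().round(4),"pos",s["tool_pos"].round(4),"t",s["time_s"],"F",s["ft_force"].round(1),"w",s["width"])
E
python3 -c "
from h import *
go([.4536,-.2901,.2],[.906,-.42])"
```

```text
time_s: 0.93
tool_pos: [0.4432, 0.1932, 0.2922]
tcp_rot: [-0.0, 0.576, 0.818, 0.0]
ft_force: [0.7, 0.7, 0.4]
width: 0.997
shift [-0.4585 -0.1533  0.0922] turn [-1.000e-04 -1.000e-04  7.782e-01] pos [0.4432 0.1932 0.2922] t 0.9333 F [0.7 0.7 0.4] w 0.9974136004689761
```

```bash
python3 -m creep '-.458 -.153 .092 0 0 .778 1;-.458 -.153 .092 0 0 .778 1;-.458 -.153 .092 0 0 .778 1;-.458 -.153 .092 0 0 .778 1;-.458 -.153 .092 0 0 .778 1;-.458 -.153 .092 0 0 .778 1;-.458 -.153 .092 0 0 .778 1;-.458 -.153 .092 0 0 .778 1;-.458 -.153 .092 0 0 .778 1;-.458 -.153 .092 0 0 .778 1'
python3 -c "
from h import *
go([.4536,-.2901,.2],[.906,-.42])"
```

```text
time_s: 1.77
tool_pos: [0.4512, -0.2161, 0.2137]
tcp_rot: [-0.0, 0.843, 0.538, -0.0]
ft_force: [0.7, 0.5, -0.6]
width: 1.001
shift [-0.0661  0.0333  0.0137] turn [-0.0003 -0.0001 -0.0002] pos [ 0.4512 -0.2161  0.2137] t 1.7667 F [ 0.7  0.5 -0.6] w 1.0010430340121705
```

```bash
python3 -m creep '0 0 0 0 0 0 1;0 0 0 0 0 0 1'
python3 - <<'E'
from h import *
go([.4536,-.2901,.2],[.906,-.42])
cm=manip.camera_model("wrist");print(proj(cm,[.4536,-.2901,.048]),proj(cm,[.4787,-.2359,.048]))
im=snap("wrist","pics/w1.png");np.save("cm1.npy",cm,allow_pickle=True)
E
```

```text
time_s: 1.93
tool_pos: [0.4512, -0.2156, 0.2134]
tcp_rot: [-0.001, 0.844, 0.537, -0.0]
ft_force: [-0.3, 0.5, -0.9]
width: 1.001
shift [-0.0664  0.0337  0.0133] turn [-0.0015 -0.0004 -0.0035] pos [ 0.4512 -0.2156  0.2134] t 1.9333 F [-0.3  0.5 -0.9] w 1.0005882929429495
[324.20187944 294.2463809 ] [326.74754828 221.18251575]
```

View pics/w1.png

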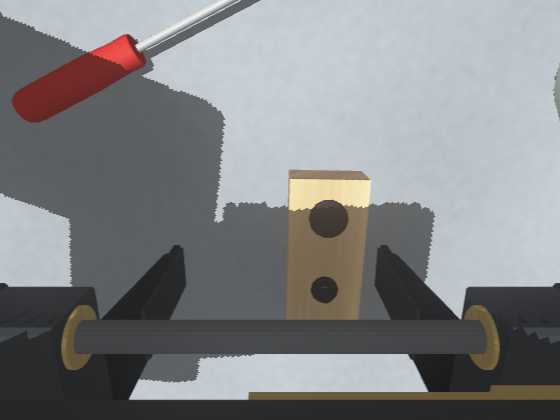

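The wrist view shows the small rivet at about (324,289), 5 px off the prediction (324,294). The wide one is at (328,219), with the jaws on either side. I'll enlarge it.

```bash
python3 -c "
import cv2
i=cv2.imread('pics/w1.png')[190:320,280:380];i=cv2.convertScaleAbs(i,alpha=2.2,beta=20)
cv2.imwrite('pics/w1c.png',cv2.resize(i,None,fx=4.5,fy=4.5,interpolation=2))"
```

```text
(no output)
```

View pics/w1c.png

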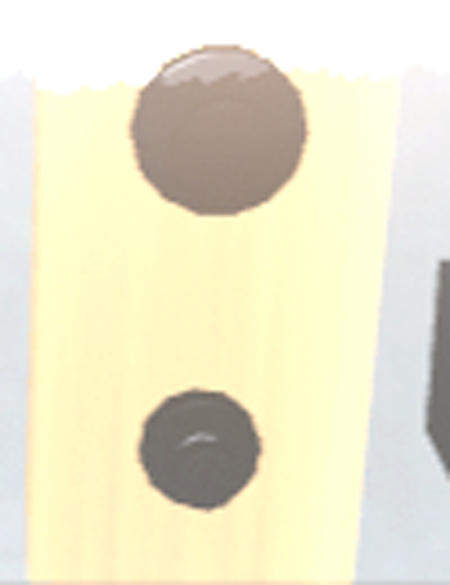

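The flange discs are centred at (324.4,290.0) for the small rivet and (328.7,218.9) for the wide one.

```bash
python3 - <<'E'
from h import *
cm=np.load("cm1.npy",allow_pickle=True).item()
a=ray(cm,324.4,290,.0385);b=ray(cm,328.7,218.9,.0385);print(a,b,np.linalg.norm(a-b))
d=(b-a)[:2];y=[d[1],-d[0]]
go([a[0],a[1],.1135],y)
E
```

```text
[ 0.45403164 -0.29219221  0.0385    ] [ 0.48045374 -0.23838816  0.0385    ] 0.05994166243147634
shift [-0.0695  0.0355  0.1002] turn [-0.0013 -0.0004  0.0207] pos [ 0.4513 -0.2143  0.2138] t 1.9833 F [-0.7  0.9 -0.3] w 1.0013173520711378
```

```bash
python3 -m creep '-.0695 .0355 .03 0 0 .021 1;-.0695 .0355 .05 0 0 .021 .6;-.0695 .0355 .076 0 0 .021 .4;-.0695 .0355 .076 0 0 .021 .4;-.0695 .0355 .076 0 0 .021 .4;-.0695 .0355 .076 0 0 .021 .4'
python3 - <<'E'
from h import *
for i in range(3):
    go([.4540,-.2922,.1140],[0.0538,-.0264][0:0] or [.0538,-.02642]); cm=manip.camera_model("wrist"); im=manip.grab_frame("wrist")
print(proj(cm,[.4540,-.2922,.0385]));cv2.imwrite("pics/w2.png",im[:,:,::-1])
E
```

```text
time_s: 2.48
tool_pos: [0.4552, -0.2906, 0.1395]
tcp_rot: [0.0, 0.848, 0.53, 0.0]
ft_force: [-0.5, 0.3, 0.8]
width: 0.705
shift [-0.002  -0.0003  0.0255] turn [ 0.0002 -0.0001  0.003 ] pos [ 0.4552 -0.2906  0.1395] t 2.4833 F [-0.5  0.3  0.8] w 0.7053730545720477
shift [-0.0019 -0.0006  0.026 ] turn [0.0016 0.0002 0.0032] pos [ 0.4553 -0.2908  0.14  ] t 2.5333 F [-0.   0.6 -0.4] w 0.6671665119275727
shift [-0.0017 -0.0007  0.0261] turn [0.0023 0.0004 0.0032] pos [ 0.4554 -0.2909  0.1401] t 2.5833 F [ 0.7 -0.1  0.5] w 0.6226816961484741
[278.83985842 250.3434649 ]
```

View pics/w2.png

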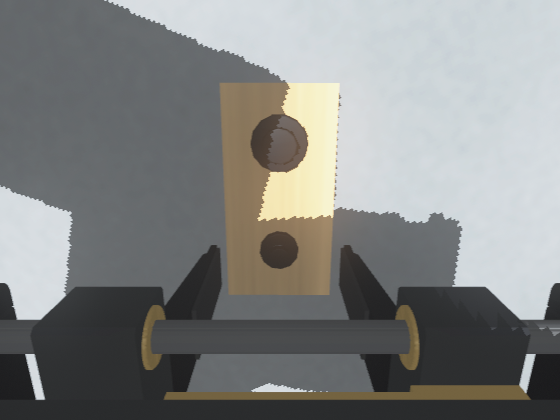

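Flange is at (279,250), exactly as predicted. I'll close to 38 mm over the holder, then go down.

```bash
python3 -m creep '-.0018 -.0005 0 0 0 .003 .4;-.0018 -.0005 .01 0 0 .003 .4;-.0018 -.0005 .018 0 0 .003 .4;-.0018 -.0005 .023 0 0 .003 .4;-.0018 -.0005 .025 0 0 .003 .4;-.0018 -.0005 .0255 0 0 .003 .4;-.0018 -.0005 .0255 0 0 .003 .4' 15
python3 -c "
from h import *
for i in range(3):
    go([.4540,-.2922,.1138],[.0538,-.02642]); manip.grab_frame('wrist')"
```

```text
time_s: 3.22
tool_pos: [0.4534, -0.2934, 0.1123]
tcp_rot: [-0.0, 0.849, 0.528, -0.0]
ft_force: [-0.3, 0.1, 0.0]
width: 0.402
shift [ 0.0013  0.     -0.0015] turn [-0.0007 -0.0002 -0.0016] pos [ 0.4534 -0.2934  0.1123] t 3.2167 F [-0.3  0.1  0. ] w 0.4021875439120342
shift [ 0.0013 -0.     -0.0013] turn [-0.0003 -0.0002 -0.0016] pos [ 0.4535 -0.2934  0.1125] t 3.2667 F [0.2 0.  0.7] w 0.39995359424831073
shift [ 0.0013 -0.0001 -0.0012] turn [-0.     -0.0001 -0.0015] pos [ 0.4535 -0.2935  0.1126] t 3.3167 F [-0.5 -0.8 -0.1] w 0.40007829893667324
```

```bash
python3 -m creep '.001 0 -.001 0 0 0 .4;.001 0 -.001 0 0 0 .3;.001 0 -.001 0 0 0 .1;.001 0 -.001 0 0 0 .1;.001 0 -.001 0 0 0 .1;.001 0 -.001 0 0 0 .1;.001 0 -.001 0 0 0 .1' 15
python3 -c "
from h import *
go([.4540,-.2922,.1138],[.0538,-.02642])"
```

```text
time_s: 3.95
tool_pos: [0.454, -0.2925, 0.1138]
tcp_rot: [0.0, 0.849, 0.528, 0.0]
ft_force: [0.8, -0.3, 1.8]
width: 0.22
shift [ 0.0003 -0.0001 -0.    ] turn [ 0.0002 -0.0001 -0.0015] pos [ 0.454  -0.2925  0.1138] t 3.95 F [ 0.8 -0.3  1.8] w 0.22048570763365719
```

Gripped at 21 mm, close to the 22 mm flange. Lifting.

```bash
python3 -m creep '0 0 -.01 0 0 0 .1;0 0 -.03 0 0 0 .1;0 0 -.06 0 0 0 .1;0 0 -.09 0 0 0 .1;0 0 -.09 0 0 0 .1;0 0 -.09 0 0 0 .1' 15
python3 - <<'E'
from h import *
snap("wrist","pics/w3.png")
go([.5929,.1062,.2],[.906,.42]); go([.5929,.1062,.2],[.174,.041]);go([.5929,.1062,.2],[.95,.31])
E
```

```text
time_s: 4.45
tool_pos: [0.4541, -0.2927, 0.2056]
tcp_rot: [0.002, 0.849, 0.528, 0.001]
ft_force: [0.5, -0.7, -0.6]
width: 0.216
shift [ 0.419  -0.0514  0.0041] turn [ 9.000e-04  6.000e-04 -8.921e-01] pos [ 0.4538 -0.2924  0.2043] t 4.5 F [-0.7  0.3 -0.6] w 0.21826653102346405
shift [ 0.419  -0.0514  0.0041] turn [ 9.000e-04  5.000e-04 -6.894e-01] pos [ 0.4538 -0.2924  0.2043] t 4.5 F [-0.7  0.3 -0.6] w 0.21826653102346405
shift [ 0.419  -0.0514  0.0041] turn [ 9.000e-04  6.000e-04 -7.734e-01] pos [ 0.4538 -0.2924  0.2043] t 4.5 F [-0.7  0.3 -0.6] w 0.21826653102346405
```

View pics/w3.png

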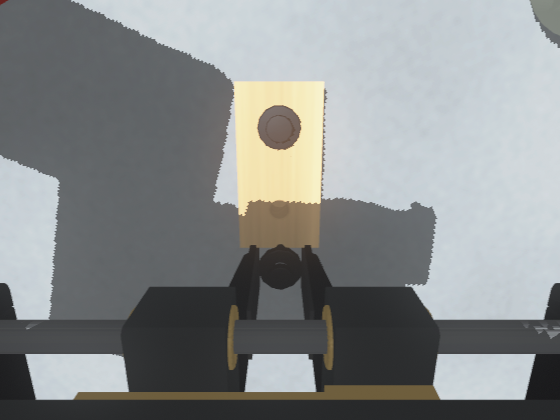

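Rivet held upright at (280,268). Now to a viewing pose near the hole, with the hole ahead of the camera.

```bash
python3 - <<'E'
from h import *
cm=manip.camera_model("wrist");s=manip.state();R=Rt()
p=ray(cm,280,268,s["tool_pos"][2]-.0748);print("flange in tool",R.inv().apply(p-s["tool_pos"]))
go([.580,.160,.23],[.974,.23])
E
```

```text
flange in tool [ 0.00074571 -0.00027368  0.07479963]
shift [ 0.4616 -0.0868 -0.0259] turn [ 9.000e-04  5.000e-04 -6.899e-01] pos [ 0.4538 -0.2924  0.2043] t 4.5 F [-0.7  0.3 -0.6] w 0.21826653102346405
```

```bash
python3 -m creep '.46 -.087 -.026 0 0 -.69 .1;.46 -.087 -.026 0 0 -.69 .1;.46 -.087 -.026 0 0 -.69 .1;.46 -.087 -.026 0 0 -.69 .1;.46 -.087 -.026 0 0 -.69 .1;.46 -.087 -.026 0 0 -.69 .1;.46 -.087 -.026 0 0 -.69 .1;.46 -.087 -.026 0 0 -.69 .1;.46 -.087 -.026 0 0 -.69 .1;.46 -.087 -.026 0 0 -.69 .1' 15
python3 -c "
from h import *
go([.580,.160,.23],[.974,.23])"
```

```text
time_s: 5.33
tool_pos: [0.565, 0.1105, 0.2256]
tcp_rot: [-0.001, 0.62, 0.784, -0.001]
ft_force: [0.9, -1.4, -0.2]
width: 0.219
shift [ 0.0448  0.0259 -0.0044] turn [-0.0024 -0.0004  0.0002] pos [0.565  0.1105 0.2256] t 5.3333 F [ 0.9 -1.4 -0.2] w 0.2188323888274113
```

```bash
python3 -m creep '.045 .026 -.004 0 0 0 .1;.045 .026 -.004 0 0 0 .1;.045 .026 -.004 0 0 0 .1;.045 .026 -.004 0 0 0 .1'
python3 - <<'E'
from h import *
for i in range(2):
    cm=manip.camera_model("wrist");go([.5929,.1062,.2],[.974,.23]);im=snap("wrist","pics/w4.png")
np.save("cm4.npy",cm,allow_pickle=True)
u,v=proj(cm,[.5929,.1062,.062]);print(u,v)
u,v=int(u),int(v)
c=im[max(v-60,0):v+60,u-60:u+60,::-1];cv2.imwrite("pics/w4c.png",np.vstack([cv2.resize(c,(560,560),interpolation=2)]));print(max(v-60,0),u-60,c.shape)
E
```

```text
time_s: 5.67
tool_pos: [0.5797, 0.1582, 0.2295]
tcp_rot: [-0.001, 0.62, 0.785, -0.001]
ft_force: [1.1, -0.6, 0.1]
width: 0.219
shift [-0.0537  0.0009  0.0295] turn [-0.0025 -0.0001  0.0015] pos [0.5797 0.1582 0.2295] t 5.6667 F [ 1.1 -0.6  0.1] w 0.21876548108597715
shift [-0.0528  0.0012  0.0297] turn [-0.0022 -0.      0.0001] pos [0.5797 0.1574 0.2297] t 5.7167 F [-0.   0.3  0.1] w 0.2207477177056543
281.9973828776909 276.9967599334602
216 221 (120, 120, 3)
```

View pics/w4c.png

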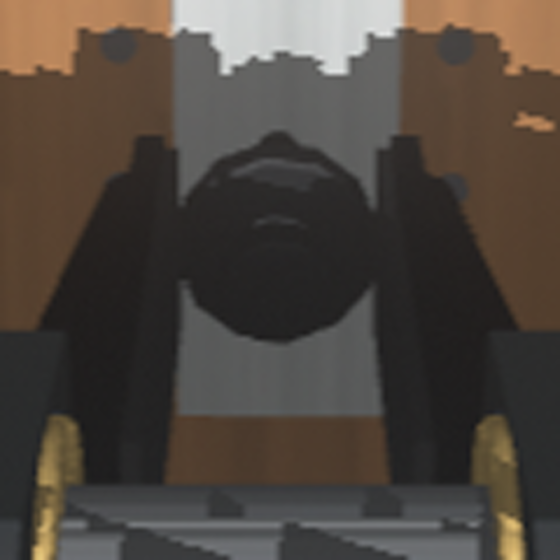

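The held rivet hides the hole (the crop shows the rail end below it). Image-up is tool +x, so from straight above the hole will appear clear of the rivet.

```bash
python3 -m creep '-.03 0 .01 0 0 0 .1;-.053 .001 .03 0 0 0 .1;-.053 .001 .03 0 0 0 .1;-.053 .001 .03 0 0 0 .1;-.053 .001 .03 0 0 0 .1'
python3 - <<'E'
from h import *
for i in range(2):
    cm=manip.camera_model("wrist");go([.5929,.1062,.2],[.974,.23]);im=snap("wrist","pics/w5.png")
np.save("cm5.npy",cm,allow_pickle=True)
u,v=proj(cm,[.5929,.1062,.062]);print(u,v)
u,v=int(u),int(v)
c=im[v-40:v+100,u-70:u+70,::-1];cv2.imwrite("pics/w5c.png",cv2.resize(c,(560,560),interpolation=2));print(v-40,u-70,c.shape)
E
```

```text
time_s: 6.18
tool_pos: [0.5933, 0.106, 0.2011]
tcp_rot: [-0.0, 0.621, 0.784, -0.0]
ft_force: [-0.5, 0.1, 0.0]
width: 0.216
shift [ 0.0003 -0.0003  0.0011] turn [-0.0002 -0.0002 -0.0017] pos [0.5933 0.106  0.2011] t 6.1833 F [-0.5  0.1  0. ] w 0.21647450245879252
shift [-0.0003 -0.0005  0.0014] turn [ 0.0005 -0.0001 -0.0007] pos [0.5933 0.1066 0.2014] t 6.2333 F [0.4 0.6 0.6] w 0.21829779794391532
279.2651581644783 225.12719907296128
185 209 (140, 140, 3)
```

View pics/w5c.png

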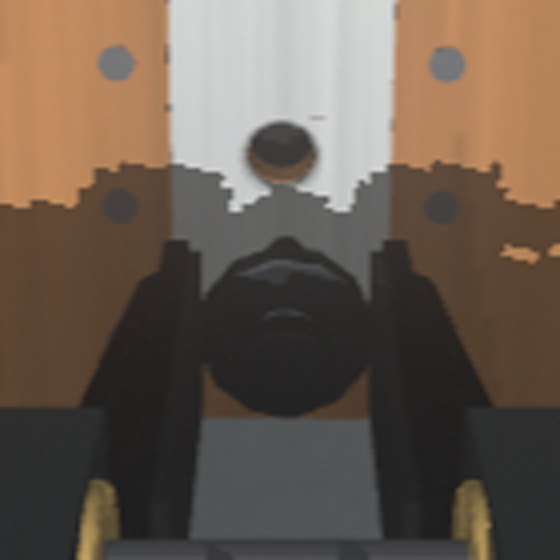

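The hole mouth is centred at (279.5,223.3) in the full picture (predicted 279.3,225.1).

```bash
python3 - <<'E'
from h import *
cm=np.load("cm5.npy",allow_pickle=True).item()
h=ray(cm,279.5,223.3,.062);print("hole",h)
R=Rt();s=manip.state()
# flange centre disc in same picture (crop 284,330)
p=ray(cm,209+286/4,185+330/4,s["tool_pos"][2]-.0748);o=R.inv().apply(p-s["tool_pos"]);print("flange in tool",o)
w=R.apply([.0008,-.0002,0])
go([h[0]-w[0],h[1]-w[1],.14],[.974,.23])
E
```

```text
hole [0.59275911 0.1074703  0.062     ]
flange in tool [ 8.71975607e-04 -5.47322431e-05  7.48000157e-02]
shift [-0.0001 -0.0003  0.0615] turn [ 0.0008 -0.     -0.0001] pos [0.5934 0.1069 0.2015] t 6.2833 F [ 0.2  0.  -0.6] w 0.21378207691939205
```

```bash
python3 -m creep '0 0 .02 0 0 0 .1;0 0 .035 0 0 0 .1;0 0 .042 0 0 0 .1;0 0 .046 0 0 0 .1;0 0 .046 0 0 0 .1;0 0 .046 0 0 0 .1'
python3 -c "
from h import *
go([.5928,.1067,.142],[.974,.23])"
```

```text
time_s: 6.78
tool_pos: [0.5936, 0.107, 0.1555]
tcp_rot: [0.0, 0.62, 0.784, 0.0]
ft_force: [1.1, 0.3, -0.2]
width: 0.213
shift [-0.0001 -0.0009  0.0135] turn [0.0008 0.     0.0004] pos [0.5936 0.107  0.1555] t 6.7833 F [ 1.1  0.3 -0.2] w 0.2130287875570501
```

```bash
python3 -m creep '0 -.0006 .003 0 0 0 .1;0 -.0006 .006 0 0 0 .1;0 -.0006 .008 0 0 0 .1;0 -.0006 .008 0 0 0 .1'
python3 -c "
from h import *
go([.5928,.1067,.142],[.974,.23])"
```

```text
time_s: 7.12
tool_pos: [0.5927, 0.1066, 0.1466]
tcp_rot: [-0.0, 0.621, 0.784, -0.0]
ft_force: [-0.2, -0.4, -0.1]
width: 0.218
shift [0.0001 0.0001 0.0046] turn [-0.0003 -0.0001  0.0001] pos [0.5927 0.1066 0.1466] t 7.1167 F [-0.2 -0.4 -0.1] w 0.21790244930177874
```

It's in the hole without force. Continuing in small steps until the head touches.

```bash
python3 -m creep '0 0 .0015 0 0 0 .1;0 0 .003 0 0 0 .1;0 0 .0035 0 0 0 .1;0 0 .0035 0 0 0 .1'
python3 -m creep '0 0 .0005 0 0 0 .1;0 0 .001 0 0 0 .1;0 0 .001 0 0 0 .1'
```

```text
time_s: 7.45
tool_pos: [0.5928, 0.1066, 0.1432]
tcp_rot: [-0.0, 0.621, 0.784, -0.0]
ft_force: [-0.3, -0.2, -0.1]
width: 0.22
time_s: 7.7
tool_pos: [0.5928, 0.1066, 0.1423]
tcp_rot: [-0.0, 0.621, 0.784, 0.0]
ft_force: [0.0, -0.1, -0.2]
width: 0.216
```

```bash
python3 -m creep '0 0 .0005 0 0 0 .1;0 0 .0005 0 0 0 .1'
python3 -m creep '0 0 .0005 0 0 0 .1;0 0 .0005 0 0 0 .1'
python3 -m creep '0 0 .0005 0 0 0 .1;0 0 .0005 0 0 0 .1'
```

```text
time_s: 7.87
tool_pos: [0.5929, 0.1066, 0.1418]
tcp_rot: [0.0, 0.62, 0.784, 0.0]
ft_force: [-0.4, 0.2, 0.7]
width: 0.221
time_s: 8.03
tool_pos: [0.5929, 0.1066, 0.1417]
tcp_rot: [0.0, 0.621, 0.784, 0.0]
ft_force: [-1.0, -0.4, 3.9]
width: 0.217
time_s: 8.2
tool_pos: [0.5929, 0.1066, 0.1416]
tcp_rot: [0.0, 0.62, 0.784, 0.0]
ft_force: [-2.7, 0.4, 8.4]
width: 0.217
```

The flange touches the rail at the expected height (0.1417 m against 0.1418 m). Easing off, opening and rising to look.

```bash
python3 -m creep '0 0 -.001 0 0 0 .1;0 0 -.001 0 0 0 .3;0 0 -.001 0 0 0 .45;0 0 -.001 0 0 0 .45;0 0 -.001 0 0 0 .45;0 0 -.01 0 0 0 .45;0 0 -.03 0 0 0 .45;0 0 -.06 0 0 0 .45;0 0 -.06 0 0 0 .45;0 0 -.06 0 0 0 .45'
python3 - <<'E'
from h import *
manip.grab_frame("wrist")
cm=manip.camera_model("wrist");go([.5929,.1066,.2],[.974,.23]);im=snap("wrist","pics/w6.png")
np.save("cm6.npy",cm,allow_pickle=True)
for z in(.062,.067,.076):print(z,proj(cm,[.5928,.1075,z]))
u,v=map(int,proj(cm,[.5928,.1075,.067]))
cv2.imwrite("pics/w6c.png",cv2.resize(im[v-50:v+50,u-50:u+50,::-1],(600,600),interpolation=2));print(v-50,u-50)
E
```

```text
time_s: 9.03
tool_pos: [0.5933, 0.1067, 0.2028]
tcp_rot: [0.001, 0.62, 0.784, 0.001]
ft_force: [0.3, 0.1, -0.6]
width: 0.45
shift [-0.      0.0001  0.0016] turn [0.0013 0.0001 0.0001] pos [0.5928 0.1066 0.2016] t 9.0833 F [-0.2 -0.6 -1.1] w 0.4485334897779806
0.062 [280.17669557 223.4499291 ]
0.067 [280.19767357 226.08008326]
0.076 [280.23760715 231.08682583]
176 230
```

View pics/w6c.png

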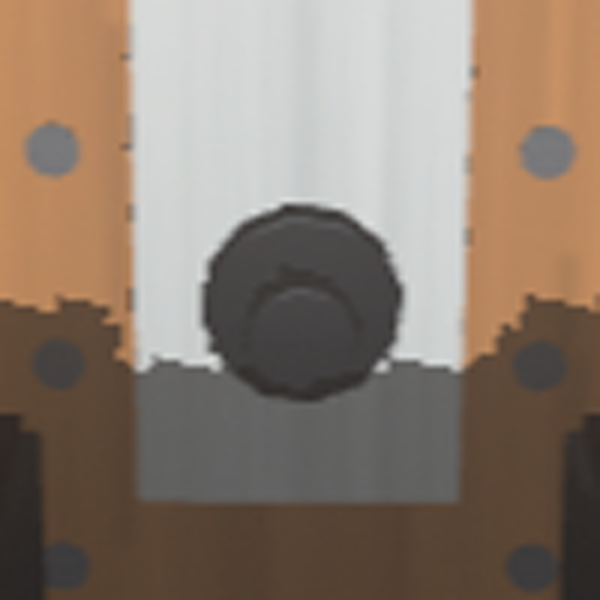

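Flange is centred at (280.3,226.0), matching a seated flange top at z = 0.067. The cap is at (281,232), so the pin is still up. I'll close the fingers and come down over the cap.

```bash
python3 -m creep '.001 0 0 0 0 0 0;.001 0 0 0 0 0 0;.001 0 .01 0 0 0 0;.001 0 .025 0 0 0 0;.001 0 .035 0 0 0 0;.001 0 .041 0 0 0 0;.001 0 .044 0 0 0 0;.001 0 .044 0 0 0 0;.001 0 .044 0 0 0 0' 20
python3 -c "
from h import *
go([.5928,.1075,.154],[.974,.23])"
```

```text
time_s: 9.88
tool_pos: [0.5927, 0.1076, 0.1569]
tcp_rot: [-0.0, 0.62, 0.784, 0.0]
ft_force: [-0.2, 0.3, 0.4]
width: 0.005
shift [-0.0001  0.      0.0029] turn [ 0.     -0.0001  0.0001] pos [0.5927 0.1076 0.1569] t 9.8833 F [-0.2  0.3  0.4] w 0.004880731549820798
```

```bash
python3 -m creep '0 0 .001 0 0 0 0;0 0 .002 0 0 0 0;0 0 .002 0 0 0 0' |egrep 'pos|force'
python3 -m creep '0 0 .0005 0 0 0 0;0 0 .0005 0 0 0 0' |egrep 'pos|force'
python3 -m creep '0 0 .0005 0 0 0 0;0 0 .0005 0 0 0 0' |egrep 'pos|force'
python3 -m creep '0 0 .0005 0 0 0 0;0 0 .0005 0 0 0 0' |egrep 'pos|force'
```

```text
tool_pos: [0.5927, 0.1076, 0.1551]
ft_force: [0.2, -0.5, -0.0]
tool_pos: [0.5926, 0.1076, 0.1545]
ft_force: [0.3, -0.4, -0.6]
tool_pos: [0.5926, 0.1076, 0.154]
ft_force: [0.4, -0.0, -0.3]
tool_pos: [0.5927, 0.1076, 0.1539]
ft_force: [-0.6, 0.2, 6.4]
```

```bash
python3 -m creep '0 0 .0003 0 0 0 0;0 0 .0003 0 0 0 0' |egrep 'pos|force'
python3 -m creep '0 0 .0003 0 0 0 0;0 0 .0003 0 0 0 0' |egrep 'pos|force'
```

```text
tool_pos: [0.5927, 0.1076, 0.1539]
ft_force: [-2.5, -0.4, 9.7]
tool_pos: [0.5927, 0.1076, 0.1537]
ft_force: [-3.7, -0.2, 10.4]
```

```bash
python3 -m creep '0 0 .0003 0 0 0 0;0 0 .0003 0 0 0 0' |egrep 'pos|force'
python3 -m creep '0 0 .0003 0 0 0 0;0 0 .0003 0 0 0 0' |egrep 'pos|force'
python3 -m creep '0 0 .0003 0 0 0 0;0 0 .0003 0 0 0 0' |egrep 'pos|force'
```

```text
tool_pos: [0.5927, 0.1076, 0.1535]
ft_force: [-2.6, -1.1, 11.8]
tool_pos: [0.5927, 0.1076, 0.1532]
ft_force: [-2.8, 0.7, 10.9]
tool_pos: [0.5927, 0.1076, 0.1529]
ft_force: [-2.5, -0.1, 10.8]
```

```bash
for i in 1 2 3 4; do python3 -m creep '0 0 .0003 0 0 0 0;0 0 .0006 0 0 0 0;0 0 .0006 0 0 0 0' |egrep 'pos|force'; done
```

```text
tool_pos: [0.5927, 0.1076, 0.1523]
ft_force: [-3.5, 0.2, 11.2]
tool_pos: [0.5927, 0.1076, 0.1517]
ft_force: [-2.3, 0.0, 11.4]
tool_pos: [0.5927, 0.1076, 0.1511]
ft_force: [-3.3, -0.6, 11.4]
tool_pos: [0.5927, 0.1076, 0.1505]
ft_force: [-3.9, -0.6, 10.4]
```

```bash
for i in 1 2 3 4 5 6; do python3 -m creep '0 0 .0003 0 0 0 0;0 0 .0006 0 0 0 0;0 0 .0006 0 0 0 0' |egrep 'pos|force'; done
```

```text
tool_pos: [0.5927, 0.1076, 0.1499]
ft_force: [-3.5, -0.3, 11.5]
tool_pos: [0.5927, 0.1076, 0.1493]
ft_force: [-4.0, -0.5, 12.0]
tool_pos: [0.5927, 0.1076, 0.1487]
ft_force: [-2.4, -1.5, 11.9]
tool_pos: [0.5927, 0.1077, 0.1481]
ft_force: [-2.1, 0.0, 11.9]
tool_pos: [0.5927, 0.1076, 0.1475]
ft_force: [-3.1, -0.2, 10.2]
tool_pos: [0.5927, 0.1076, 0.1469]
ft_force: [-3.2, 0.2, 11.6]
```

```bash
for i in 1 2 ; do python3 -m creep '0 0 .0003 0 0 0 0;0 0 .0006 0 0 0 0;0 0 .0006 0 0 0 0' |egrep 'pos|force'; done
for i in 1 2; do python3 -m creep '0 0 .0003 0 0 0 0;0 0 .0003 0 0 0 0' |egrep 'pos|force'; done
```

```text
tool_pos: [0.5927, 0.1076, 0.1463]
ft_force: [-2.4, -0.6, 11.5]
tool_pos: [0.5927, 0.1076, 0.1457]
ft_force: [-3.5, -0.3, 11.6]
tool_pos: [0.5927, 0.1076, 0.1454]
ft_force: [-3.8, -0.4, 11.8]
tool_pos: [0.5927, 0.1076, 0.1451]
ft_force: [-3.3, -0.4, 11.3]
```

```bash
for i in 1 2 3 ; do python3 -m creep '0 0 .0002 0 0 0 0;0 0 .0002 0 0 0 0' |egrep 'pos|force'; done
```

```text
tool_pos: [0.5927, 0.1076, 0.1449]
ft_force: [-4.0, 0.5, 13.0]
tool_pos: [0.5927, 0.1076, 0.1448]
ft_force: [-3.7, 0.3, 13.6]
tool_pos: [0.5927, 0.1076, 0.1447]
ft_force: [-4.3, -0.3, 13.9]
```

```bash
for i in 1 2; do python3 -m creep '0 0 .0002 0 0 0 0;0 0 .0002 0 0 0 0' |egrep 'pos|force'; done
```

```text
tool_pos: [0.5927, 0.1076, 0.1445]
ft_force: [-4.1, -0.1, 13.8]
tool_pos: [0.5927, 0.1076, 0.1443]
ft_force: [-3.6, -0.5, 13.4]
```

The pin travelled 9.0 mm at about 11.5 N, then the force stepped up to about 13.7 N. As a check I'll back off slowly and see at what height contact is lost; flush gives 0.145.

```bash
for i in 1 2 3 4; do python3 -m creep '0 0 -.0005 0 0 0 0;0 0 -.0005 0 0 0 0' |egrep 'pos|force'; done
```

```text
tool_pos: [0.5927, 0.1076, 0.1449]
ft_force: [-4.2, -0.0, 13.0]
tool_pos: [0.5927, 0.1076, 0.1449]
ft_force: [-3.4, 0.2, 9.6]
tool_pos: [0.5927, 0.1076, 0.145]
ft_force: [-1.2, -0.7, 7.1]
tool_pos: [0.5926, 0.1076, 0.145]
ft_force: [0.3, 0.6, 2.7]
```

Contact is lost at 0.1450, 9 mm below the first cap contact, so it is flush. Retracting to look.

```bash
python3 -m creep '0 0 -.003 0 0 0 0;0 0 -.02 0 0 0 0;0 0 -.056 0 0 0 .4;0 0 -.056 0 0 0 .4;0 0 -.056 0 0 0 .4;0 0 -.056 0 0 0 .4;0 0 -.056 0 0 0 .4'
python3 - <<'E'
from h import *
manip.grab_frame("wrist")
cm=manip.camera_model("wrist");im=snap("wrist","pics/w7.png")
for z in(.062,.067,.076):print(z,proj(cm,[.5928,.1075,z]))
u,v=map(int,proj(cm,[.5928,.1075,.067]))
a=im[v-50:v+50,u-50:u+50,::-1]
sc=manip.grab_frame("scene");u2,v2=map(int,proj(manip.camera_model("scene"),[.5928,.1075,.067]))
b=sc[v2-30:v2+30,u2-30:u2+30,::-1]
cv2.imwrite("pics/w7c.png",np.hstack([cv2.resize(x,(400,400),interpolation=2) for x in(a,b)]));print(v-50,u-50)
E
```

```text
time_s: 16.88
tool_pos: [0.5922, 0.1076, 0.2002]
tcp_rot: [-0.001, 0.621, 0.784, -0.0]
ft_force: [-0.7, 0.4, 0.6]
width: 0.301
0.062 [281.28621737 225.79408275]
0.067 [281.30709239 228.47943158]
0.076 [281.34684046 233.59259723]
178 231
```

View pics/w7c.png

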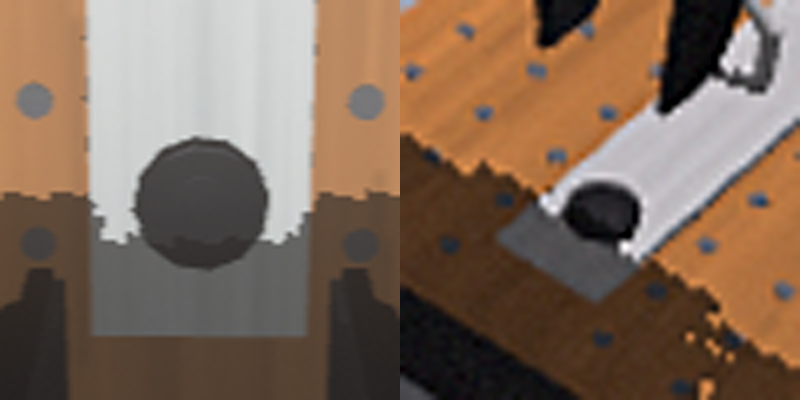

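The rivet is seated and centred at (281.7,228.7), against a predicted (281.3,228.5) for z = 0.067. The cap no longer stands out above the flange. The gripper is clear, so I'm handing in.

```bash
python3 -m creep '0 0 -.05 0 0 0 .4;0 0 -.05 0 0 0 .4;0 0 -.05 0 0 0 .4;0 0 -.05 0 0 0 .4' && python3 -c "
from rig import manip;print(manip.close_job())"
```

```text
time_s: 17.37
tool_pos: [0.5925, 0.1076, 0.2509]
tcp_rot: [0.0, 0.621, 0.784, 0.0]
ft_force: [-0.4, 0.1, -1.1]
width: 0.402
the job is handed in; nothing more can be done
None
```

The small-headed rivet is seated in the rail's empty hole and its pin is pushed in flush. I handed the job in at about 17.4 s, with the gripper clear of everything.

- **Seating:** I gripped the rivet by its flange and lowered it until the head touched the rail, at the height expected. Up to 8.4 N was read in the seating push. A close-up showed the head on the rail with the pin still up.
- **Locking:** With the fingers closed, the pin slid 9.0 mm at about 11.5 N. The highest force read was about 14.5 N in total, counting up to about 4 N sideways, below the 19 N limit. The force then stepped up, as it should at the pin's stop.
- **Last checks:** When I backed off, contact ended 9 mm below where the cap was first touched, which means flush. The last picture shows the flange centred on the rail, with the cap no longer standing out.

No check failed or disagreed. An early look for the hole was blocked by the held rivet, so I repeated it from another spot. I viewed ten pictures, and I never went to the wide-headed rivet, tape, tub or screwdriver.

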